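# Fit a splined microphone mast to its desk receiver and hold it down

### The job

Cock the desk receiver by squeezing the trigger on its pistol grip all the way and letting it spring back. Then take the microphone mast with the splined foot (four tabs on its collar) out of the foam tray, turn it until its splines mesh with the receiver's socket, slide it fully home so that its collar sits on the socket, and finish while still holding it pressed down there against the spring under it, as I shall then lock it from the side. Leave the plain mast, the mug and the jar where they are.

Things in the scene. Friction and masses are not known exactly. Their poses are not given: they have to be found in the camera images.
- receiver: Fixed receiver, may stand turned: aluminium base plate 100 mm (x) by 250 mm (y), 12 mm thick, origin under its centre. Upright black pistol grip at y = -70 mm, steel splined socket at y = +70 mm. Its x runs from the trigger side to the grip's back, z up. The trigger side faces roughly away from the robot.
- squeeze_point (a point): On the axis of the receiver's upright pistol grip, 92 mm above the table: the height to squeeze at. Axes as receiver. The grip measures 26 mm along x, 32 mm along y, its top is 118 mm above the table; back face at x = +13 mm, front face at -13 mm. The trigger stands before the front face.
- trigger_pad (a point): On the trigger's outer (-x) face, 90 mm above the table; moves with it. Steel blade 18 mm wide (y), 8 mm thick, hinged 30 mm above the table, free end up at 103 mm. At rest it leans away from the grip: this face is 36 mm in front of the grip's axis; fully squeezed 24 mm.
- trigger (a joint): Trigger angle, rad: 0 at rest (sprung outward), 0.2 squeezed fully to its stop. About 4 N at the pad starts it and 7 N brings it to the stop; it springs back when let go.
- socket_mouth (a point): Centre of the socket's mouth, on top of the 56 mm square steel housing, 50 mm above the table. Axes as receiver. The opening is a cross: four keyways 10 mm wide along +-x and +-y, reaching 17.5 mm from the centre, round a core opening of 9.4 mm radius. Deeper than the mast's foot is long.
- plunger (a joint): How far the brass spring plunger in the middle of the socket is pushed down, m: 0 at rest (its top 6 mm below the mouth), 0.014 with the mast fully home. It pushes up with 4.5 N at 0 and 8.7 N at 0.014, so it lifts the mast out again if that is let go.
- mast_mid (a point): Centre of the splined mast, on its axis 53 mm above its underside, z up, x and y along its ribs. It stands at any yaw in one of the tray's two wells. Grip it by its round part (28 mm in diameter, from 27 mm below to 37 mm above this point). Fully home this point is 33 mm above the socket's mouth, ribs along the keyways in any of the four quarter turns.
- mast: The splined mast, origin at its underside; aluminium, loose, 0.2 to 0.3 kg, 106 mm tall. Foot 0-20 mm up: cross of four ribs 6 mm wide, along +-x and +-y, reaching 16 mm out, lower edges rounded, core 15 mm thick. Collar 20-26 mm up, 42 mm across, with four tabs above the ribs reaching 25 mm out. Round grip to 90 mm, then a 10 mm stud.
- tray: Fixed dark foam tray, 220 x 100 x 30 mm, origin under its centre, long along its x; two round wells 39 mm in diameter at x = +55 and -55 mm, with their floor 12 mm above the table and 18 mm deep.
- plain_mid (a point): Centre (53 mm above the underside) of the plain mast in the other well: same height and grip, but a round foot and a collar without tabs. Not to be used.
- mug: White mug, 80 mm in diameter, 92 mm tall, handle at its +y side; origin under its centre. Bystander.
- screw_jar: Clear jar with black cap, 56 mm in diameter, 65 mm tall; origin under its centre. Bystander.
There are look-alikes about, which are no part of the job. Of the things shaped like the tray, the black one is meant.

How it is judged (in metres and radians):
On the way, in this order (a step that is already met when the one before it is completed fails the run):
1. the trigger is squeezed fully (value of joint trigger above 0.17 rad), for 0.1 s.
2. the trigger has sprung back (value of joint trigger below 0.03 rad), for 0.1 s.
3. the splined mast is lifted clear of the tray (height (world z) of mast_mid above 0.09 m and contact force between mast and tray below 0.1 N and contact force between mast and the fingers above 0.5 N), for 0.1 s.
4. the splines are in the socket and the mast is home (horizontal distance between mast_mid and socket_mouth below 0.006 m and z of mast_mid in the frame of socket_mouth below 0.0358 m and angle between mast_mid's own z axis and vertical below 0.1 rad), for 0.2 s.
At the end, for the whole second after the job is handed in: The splined mast is upright (within 0.1 rad) in the socket, its middle within 6 mm of the socket's axis and within 2.8 mm of fully home, the spring plunger pushed down at least 11 mm, the mast at rest and still held by the fingers; the trigger is released (all of step 4 and value of joint plunger above 0.011 m and contact force between mast and the fingers above 1 N and value of joint trigger below 0.03 rad and linear speed of mast below 0.02 m/s); the arm keeps its last pose, push and grip.
It fails at once if the plain mast, the mug or the jar is disturbed (distance of any of plain_mid, mug, screw_jar from where it was at the start of the episode above 0.03 m).
It also fails if it takes over 42 s, if anything falls off the work surface, if the arm or the gripper's body presses on something with over 40 N, if the wrist force passes 120 N, or if a joint passes its speed limit or range.

### The arm

A 6-joint arm with a two-finger parallel gripper is mounted at the origin on the work surface. World frame = base frame: x ahead of the robot, y to its left, z up, the work surface at z = 0. Lengths are in mm, angles in degrees, forces in N, time in s.
With the tool pointing down it reaches from about 325 to 925 mm from the base axis. Payload 3.1 kg.
Tool frame: the origin (TCP) lies at the very end of the fingers, on their centre line; the grasp point (between the pads) lies grasp_offset behind it (grasp_offset is the distance from the TCP to the grasp point, in mm); z points along the fingers, y is the line along which they close (so a half turn about z gives the same grasp; the last joint's range is limited). The gripper opens to 85 mm and grips with 20 to 120 N. Pads are 22 mm wide; open, the fingers measure 114 mm over their backs; the gripper's body (76 mm by 85 mm) begins 54 mm behind the grasp point. The pads swing forward as they close: fully open they stand 13 mm farther back than shut.
Start: joints at [57.227, 12.427, 92.441, -0, 75.132, -6.429], TCP at [277.34, 560.109, 231.3] pointing down, gripper open.
Joint ranges: [-157.48, 157.48], [-44.54, 120.13], [17.64, 146.25], [-64.5, 244.5], [7.68, 150.69], [-147.95, 147.95]. Speed limits (degrees/s): [159.86, 159.86, 180, 180, 180, 180].

### API

Orientations are given as [roll, pitch, yaw] about the fixed x, y, z axes, in that order (R = Rz(yaw) Ry(pitch) Rx(roll)).
In Python, from station import * gives the robot as it stands. Calls block until the motion is done:
- goto(position, orientation): joint-space move of the TCP to a pose.
- move_l(position, attitude=None, speed=150): straight line of the TCP; attitude=None keeps the orientation; speed is the mean speed in mm/s.
- move_j(angles): joint-space move.
- grip(opening, squeeze=None): finger opening in mm; squeeze is the grip in N (None keeps the last); returns when the fingers have stopped.
- wait(seconds).
- solve_ik(position, orientation): joint angles nearest the present ones, or None.
- get_obs(): the state.
- get_image(name): name is "scene" or "top"; returns the picture (480x640x3 uint8, red, green, blue); there is no depth.
- get_calibration(name): a dict with "fx", "fy", "cx", "cy" (pixels), "R" (3x3) and "t" (3): a world point X has camera coordinates R X + t. Camera axes: x right, y down, z forward; pixel columns grow to the right and rows downward; lengths in mm; the calibration is good to about 2 mm. A picture is of the moment at which its call begins. get_calibration takes no time and is no camera call.
A pose or a line that the arm cannot do raises Unreachable and nothing moves.
- sign_off(): hands the job in; it is judged then, once.
Trained networks look in the newest picture that a camera, given by its name, has taken for a name from the list of things; names that differ only in an ending like _2 or _b are one class to them, and where a whole thing is asked for, a point or a joint stands for the part that bears it (a point fixed in the world has none). Each returns a list of dicts, best first, with "score" (0 to 1); they miss things now and then, are a little off and sometimes report something else, mostly with a low value. They report only what shows in the picture. A call takes as long as a camera call. They do not tell look-alikes from the thing itself.
- spot_in(name, camera): "extent" ([centre column, centre row, width, height] in pixels, round what is visible of it).
- regions_of(name, camera): "region" (480x640 bool, what is visible of it) and "extent" ([centre column, centre row, width, height] in pixels, round what is visible of it).
The state is a dict: "t": time; "joint_pos": joint angles; "qvel": joint speeds; "effort": joint torques, N m; "tcp_pos": TCP position; "ee_rot": TCP orientation; "wrist_force": force on the tool from outside, world axes, zero at the start; "moment": the same for the moment, N m; "grip_width": finger opening in mm; "grip_force": force on a finger pad.
Only numpy, scipy, OpenCV 4.12 (cv2) and the standard library are available. Lean on these libraries where they do the work, as an engineer would, in place of code of your own. Each camera call takes 0.05 s, during which the arm holds its last target. There are 200 camera calls.

## Working session

There is one attempt and no reset: what is moved stays moved. The work goes in short steps, each a Python script; the robot and the scene stay as the last script left them, time stands still between calls to the robot, and variables do not carry over. Pictures are saved under pics/ and viewed, at most 10 in all, crops included, and the job is handed in when it is done.

```bash
ls; mkdir -p pics; python3 - <<'E'
from station import *
import cv2,numpy as np
o=get_obs();print(o)
for c in("top","scene"):
    im=get_image(c);cv2.imwrite(f"pics/{c}0.png",im[:,:,::-1]);k=get_calibration(c);print(c,k)
    for n in("receiver","trigger","mast","tray","plain_mid","mug","screw_jar"):
        print(n,[(round(d["score"],2),np.round(d["extent"]).tolist()) for d in spot_in(n,c)])
E
```

```text
pics
{'t': 0.0, 'joint_pos': array([ 5.72265358e+01,  1.24765485e+01,  9.25258803e+01, -1.04615057e-03,
        7.51305913e+01, -6.42907996e+00]), 'qvel': array([-0.06201163,  0.09362355, -0.05689988,  0.01668168, -0.01402998,
        0.05218732]), 'effort': array([ 1.33924226e-03, -3.96858144e+01, -3.03847539e+01, -1.36904323e-04,
        9.87676758e-03,  7.89685863e-07]), 'tcp_pos': array([276.9165316 , 559.4315836 , 229.99419343]), 'ee_rot': array([-1.79867703e+02, -1.38905544e-02,  1.53655869e+02]), 'wrist_force': array([ 0.72685282, -0.29587295, -0.10255858]), 'moment': array([ 0.0376113 , -0.05043339,  0.06740165]), 'grip_force': 0.0, 'grip_width': 85.39730388114856}
top {'fx': 610.2135815373789, 'fy': 610.2135815373789, 'cx': 318.0559297692732, 'cy': 238.84794719024114, 'R': array([[-7.54616284e-03, -9.99971467e-01,  3.47124562e-04],
       [-9.95259975e-01,  7.47694920e-03, -9.69622445e-02],
       [ 9.69568825e-02, -1.07717207e-03, -9.95288000e-01]]), 't': array([  -9.04160792,  514.07026966, 1447.2246383 ])}
receiver [(0.79, [293.0, 218.0, 108.0, 63.0])]
trigger [(0.43, [26
[... 429 characters left out ...]
4390363, 'cy': 243.03336404358822, 'R': array([[-0.30974256,  0.9508178 , -0.00224733],
       [ 0.7226024 ,  0.2338606 , -0.65050364],
       [-0.61798488, -0.20311259, -0.75949981]]), 't': array([ 183.62922442, -333.77004884, 1659.07904943])}
receiver [(0.83, [346.0, 274.0, 108.0, 52.0])]
trigger [(0.53, [380.0, 279.0, 11.0, 13.0])]
mast [(0.97, [221.0, 210.0, 13.0, 32.0])]
tray [(0.97, [216.0, 242.0, 63.0, 81.0]), (0.93, [442.0, 217.0, 58.0, 77.0]), (0.72, [272.0, 171.0, 67.0, 70.0]), (0.54, [380.0, 276.0, 12.0, 15.0])]
plain_mid [(0.94, [212.0, 245.0, 17.0, 32.0]), (0.36, [270.0, 326.0, 62.0, 53.0])]
mug [(0.82, [273.0, 326.0, 62.0, 53.0])]
screw_jar [(0.67, [346.0, 275.0, 112.0, 53.0])]
```

View pics/top0.png

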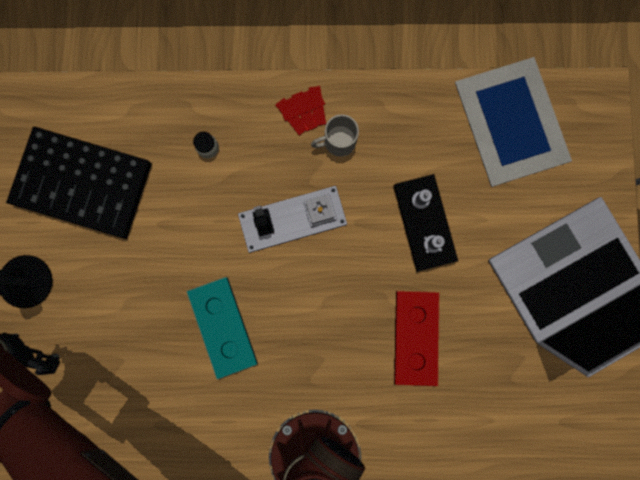

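View pics/scene0.png

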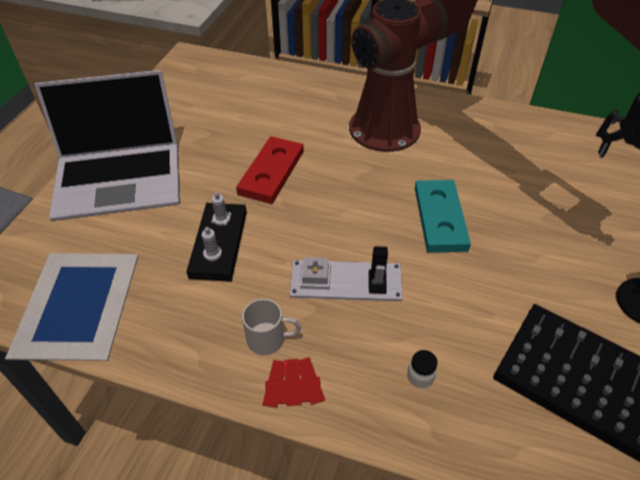

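The black tray is at (425,222) in top; red (417,338) and teal (222,328) trays are look-alikes. There are two masts in the black tray, at (423,197) and (435,243). The receiver is at (293,218), grip on the left at (263,222), socket on the right at (320,208). I'll enlarge to tell the masts apart.

```bash
python3 - <<'E'
import cv2,numpy as np
t=cv2.imread("pics/top0.png");s=cv2.imread("pics/scene0.png")
f=lambda im,x0,y0,w,h:cv2.resize(im[y0:y0+h,x0:x0+w],(400,300) ,interpolation=cv2.INTER_CUBIC)
a=np.hstack([f(t,380,170,100,100*3//4+25-25),f(s,180,188,80,60)])
a[:300,:400]=cv2.resize(t[172:274,362:498],(400,300),interpolation=cv2.INTER_CUBIC)
a[:300,400:]=cv2.resize(s[188:284,156:284],(400,300),interpolation=cv2.INTER_CUBIC)
b=np.hstack([cv2.resize(t[173:263,233:353],(400,300),interpolation=cv2.INTER_CUBIC),cv2.resize(s[232:322,287:407],(400,300),interpolation=cv2.INTER_CUBIC)])
cv2.imwrite("pics/c1.png",np.clip(np.vstack([a,b])*1.5,0,255).astype(np.uint8))
E
```

```text
(no output)
```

View pics/c1.png

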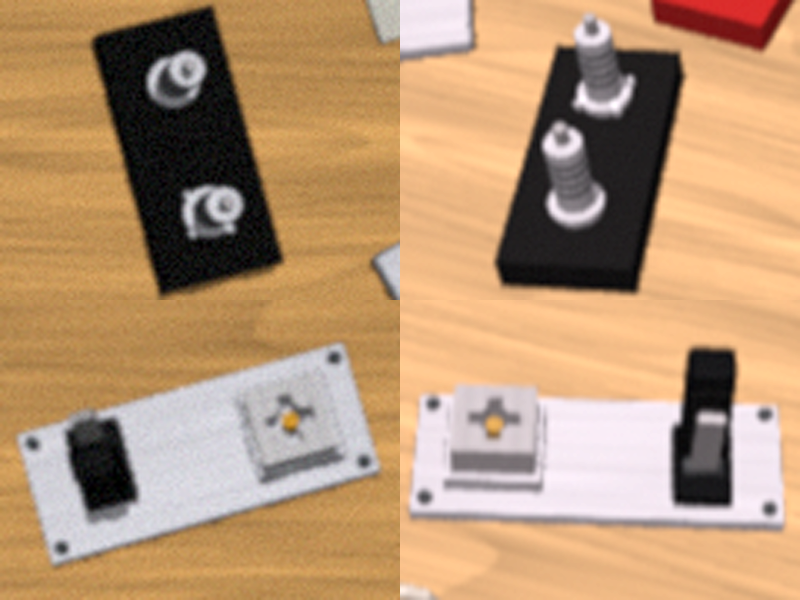

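The splined mast (tabs visible) is the one nearer the robot: top (435,243), scene (221,210). The far one (top (423,197)) has a plain collar. Next I'll fit silhouettes in both views.

```bash
cat >fit.py <<'E'
import cv2,numpy as np
from scipy.optimize import minimize
from station import get_calibration
U=4
K={c:get_calibration(c) for c in("top","scene")}
def proj(P,c):
    k=K[c];q=P@k["R"].T+k["t"];return np.c_[k["fx"]*q[:,0]/q[:,2]+k["cx"],k["fy"]*q[:,1]/q[:,2]+k["cy"]]
def box(x0,x1,y0,y1,z0,z1): return np.array([[x,y,z] for x in(x0,x1) for y in(y0,y1) for z in(z0,z1)],float)
a=np.linspace(0,2*np.pi,33)[:-1]
def cyl(r,z0,z1): return np.vstack([np.c_[r*np.cos(a),r*np.sin(a),0*a+z] for z in(z0,z1)])
def place(P,p):
    c,s=np.cos(p[2]),np.sin(p[2]);return np.c_[p[0]+c*P[:,0]-s*P[:,1],p[1]+s*P[:,0]+c*P[:,1],P[:,2]]
def sil(parts,p,c,roi):
    x,y,w,h=roi;m=np.zeros((h*U,w*U),np.uint8)
    for P in parts:
        q=(proj(place(P,p),c)+.5-[x,y])*U-.5
        cv2.fillConvexPoly(m,cv2.convexHull(np.round(q*16).astype(np.int32)),1,cv2.LINE_8,4)
    return m
def up(im,roi):
    x,y,w,h=roi;return cv2.resize(im[y:y+h,x:x+w],None,fx=U,fy=U,interpolation=cv2.INTER_CUBIC)
def fit(parts,masks,p0,step=(6,6,.1)):   # masks: {cam:(mask,roi)}
    f=lambda p:sum(np.count_nonzero(sil(parts,p,c,r)!=m)/max(1,m.sum()) for c,(m,r) in masks.items())
    best=None
    for k in(1,.5,.25):
        p=np.array(p0,float) if best is None else best.x
        s=np.vstack([p]+[p+k*d for d in np.diag(step)])
        best=minimize(f,p,method="Nelder-Mead",options=dict(initial_simplex=s,xatol=.01,fatol=1e-5))
    return best.x,best.fun
def hull(m):
    m=cv2.morphologyEx(m,cv2.MORPH_OPEN,np.ones((5,5)))
    n,l,st,_=cv2.connectedComponentsWithStats(m);k=1+np.argmax(st[1:,4])
    o=np.zeros_like(m);cv2.fillConvexPoly(o,cv2.convexHull(np.argwhere(l==k)[:,::-1].astype(np.int32)),1);return o
def ray(u,v,c,z):
    k=K[c];d=k["R"].T@[(u-k["cx"])/k["fx"],(v-k["cy"])/k["fy"],1];o=-k["R"].T@k["t"];return o+d*(z-o[2])/d[2]
MAST=[cyl(14,26,90),cyl(21,20,26),cyl(5,90,106),box(-25,25,-3.5,3.5,20,26),box(-3.5,3.5,-25,25,20,26)]
E
cat >meas.py <<'E'
from fit import *
im={c:cv2.imread(f"pics/{c}0.png") for c in K}
def go(name,parts,rois,maskf,p0,step):
    M={c:(maskf(up(im[c],r)),r) for c,r in rois.items()}
    for sub in (["top"],["scene"],["top","scene"]):
        p,e=fit(parts,{c:M[c] for c in sub},p0,step);print(name,sub,np.round([*p[:2],np.degrees(p[2])],2),round(e,4))
    for c,r in rois.items():
        v=up(im[c],r);s=sil(parts,p,c,r);cs,_=cv2.findContours(s,0,1);cv2.drawContours(v,cs,-1,(0,0,255),1);cs,_=cv2.findContours(M[c][0],0,1);cv2.drawContours(v,cs,-1,(0,255,0),1)
        vis.append(cv2.resize(np.clip(v*1.5,0,255).astype(np.uint8),(266,200)))
    return p
vis=[]
def light(v):
    h=cv2.cvtColor(v,cv2.COLOR_BGR2HSV);return ((h[...,1]<70)&(h[...,2]>70)).astype(np.uint8)
g=ray(293,218,"top",12)
R=go("rec",[box(-50,50,-125,125,0,12)],{"top":(228,173,130,92),"scene":(280,235,132,80)},lambda v:hull(light(v)),[g[0],g[1],np.pi+.25],(6,6,.1))
dark=lambda v:hull((v.max(2)<45).astype(np.uint8))
g=ray(425,222,"top",30)
T=go("tray",[box(-110,110,-50,50,0,30)],{"top":(386,168,80,110),"scene":(180,195,74,92)},dark,[g[0],g[1],.2],(6,6,.1))
ml=lambda v:hullless((v.max(2)>50).astype(np.uint8))
def hullless(m):
    n,l,st,_=cv2.connectedComponentsWithStats(m);h,w=m.shape
    k=l[h//2,w//2];o=(l==k).astype(np.uint8);return cv2.morphologyEx(o,cv2.MORPH_CLOSE,np.ones((9,9)))
g=ray(432,245,"top",40)
P=[q+[0,0,12] for q in MAST]
bs=[]
for y0 in(0,.4,.8,1.2):
    print("y0",y0);vis=vis[:4]
    m=go("mast",P,{"top":(419,230,30,27),"scene":(207,189,28,40)},ml,[g[0],g[1],y0],(5,5,.25))
while len(vis)<6:vis.append(vis[0])
cv2.imwrite("pics/fit.png",np.vstack([np.hstack(vis[:3]),np.hstack(vis[3:6])]))
E
python3 meas.py
```

```text
rec ['top'] [566.13  50.38 195.56] 0.0232
rec ['scene'] [565.77  49.11 195.49] 0.0385
rec ['top', 'scene'] [565.95  49.77 195.59] 0.0646
tray ['top'] [ 552.17 -273.39   13.79] 0.0246
tray ['scene'] [ 551.13 -274.13   14.59] 0.0588
tray ['top', 'scene'] [ 551.68 -273.76   14.31] 0.0851
y0 0
mast ['top'] [ 5.0000e+02 -2.8736e+02  1.0000e-02] 0.2486
mast ['scene'] [ 499.52 -287.44   50.81] 0.4344
mast ['top', 'scene'] [ 5.0003e+02 -2.8735e+02 -2.0000e-02] 0.7185
y0 0.4
mast ['top'] [ 500.14 -287.02   51.77] 0.1463
mast ['scene'] [ 499.53 -287.43   51.18] 0.4345
mast ['top', 'scene'] [ 500.21 -287.08   51.44] 0.5831
y0 0.8
mast ['top'] [ 500.28 -286.66   51.01] 0.1476
mast ['scene'] [ 499.64 -287.83   50.79] 0.4348
mast ['top', 'scene'] [ 500.08 -287.14   51.64] 0.5822
y0 1.2
mast ['top'] [ 500.19 -287.02   51.71] 0.1452
mast ['scene'] [ 499.41 -287.41   49.49] 0.435
mast ['top', 'scene'] [ 500.2  -287.11   51.73] 0.5824
```

View pics/fit.png

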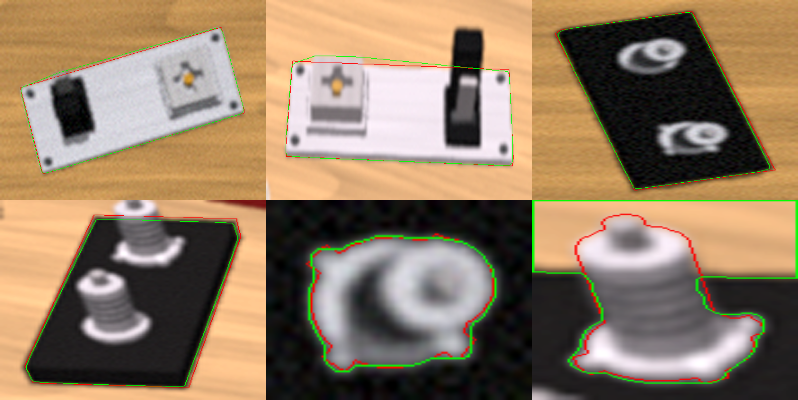

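```bash
cat >cfg.py <<'E'
from station import *
import numpy as np
th=np.radians(195.6);C=np.array([565.95,49.8])
ex=np.array([np.cos(th),np.sin(th)]);ey=np.array([-ex[1],ex[0]])
G=C-70*ey;S=C+70*ey;M=np.array([500.15,-287.1])
go=grasp_offset
def st(tag=""):
    o=get_obs();print(tag,round(o["t"],2),np.round(o["tcp_pos"],1),np.round(o["ee_rot"],1),"F",np.round(o["wrist_force"],1),"M",np.round(o["moment"],2),"w",round(o["grip_width"],1),round(o["grip_force"],1));return o
E
python3 - <<'E'
from cfg import *
import cv2
print(go,G,S)
p=G-6*ex; A=[180,0,105.6]; z=92-go
for q,a in(((*p,z),A),((*M,65-go),[180,0,14]),((*S,85-go),[180,0,-22])): print(np.round(solve_ik(q,a),1))
goto([*p,z+75],A); st()
move_l([*p,z],speed=120); st()
cv2.imwrite("pics/sq.png",get_image("scene")[200:340,300:480,::-1].repeat(4,0).repeat(4,1))
E
```

```text
18.700000000000003 [547.12561256 117.22137968] [584.77438744 -17.62137968]
[  5.   16.  106.7  -0.   57.2 -10.6]
[-36.8  19.6 105.7  -0.   54.8  39.2]
[ -8.6  18.7 104.2  -0.   57.1 103.4]
 2.71 [552.9 119.8 148.5] [180.   -0.  105.7] F [-0.4  0.1 -0.8] M [0.01 0.05 0.02] w 85.3 0.0
 3.48 [553.5 119.   73.8] [179.9   0.  105.6] F [0.2 0.3 0.6] M [-0.   -0.04  0.01] w 85.5 0.0
```

View pics/sq.png

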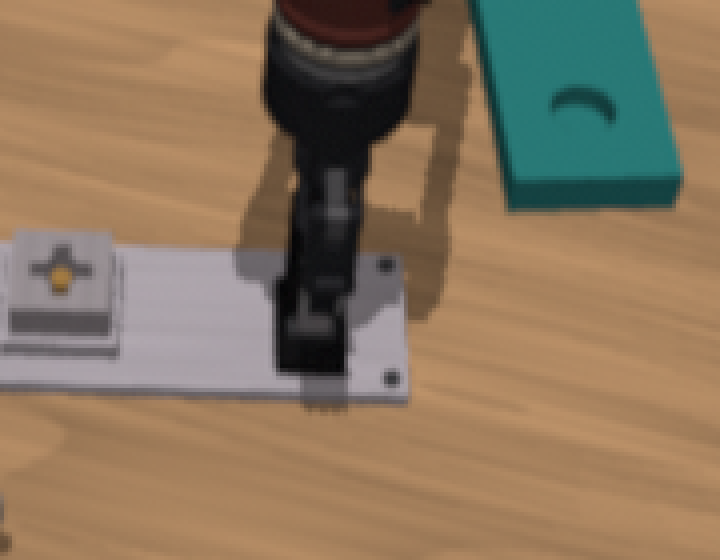

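The finger is in front of the trigger and straddling the grip. I'll squeeze until the width stops at about 37 mm.

```bash
python3 - <<'E'
from cfg import *
grip(30,40); st("closed"); wait(.3); st()
grip(85); wait(.3); st("open")
E
```

```text
closed 4.05 [554.3 118.6  77.1] [1.799e+02 1.000e-01 1.056e+02] F [-6.7 -1.5 14.8] M [-0.17  0.47 -0.05] w 35.8 41.8
 4.35 [554.4 118.6  77.1] [1.799e+02 1.000e-01 1.056e+02] F [-6.1 -2.3 14.2] M [-0.16  0.44 -0.02] w 35.8 41.5
open 5.19 [552.8 118.8  73.3] [-180.    -0.   105.6] F [ 0.5  0.4 -0.4] M [0.01 0.05 0.01] w 85.2 0.0
```

```bash
python3 - <<'E'
from cfg import *
A=[180,0,14];z=68-go
o=get_obs();move_l([*o["tcp_pos"][:2],150],speed=250)
goto([*M,150],A); o=st("above")
move_l([*M,z],speed=150); st("down")
grip(20,80); st("grip")
move_l([*M,z+95],speed=200); st("up")
goto([*S,z+95],[180,0,-22]); st("over"); wait(.2)
o=st()
import cv2
for c in("top","scene"): cv2.imwrite(f"pics/{c}1.png",get_image(c)[:,:,::-1])
E
python3 - <<'E'
import cv2,numpy as np
t=cv2.imread("pics/top1.png");s=cv2.imread("pics/scene1.png")
f=lambda i,x,y:cv2.resize(i[y:y+120,x:x+80],(400,600),interpolation=cv2.INTER_CUBIC)
cv2.imwrite("pics/c2.png",np.clip(np.hstack([f(t,285,150),f(s,275,190)])*1.5,0,255).astype(np.uint8))
E
```

```text
above 7.17 [ 500.3 -286.   149.5] [-179.9    0.    14.1] F [ 0.5 -0.   0. ] M [0.02 0.01 0.03] w 85.5 0.0
down 7.99 [ 501.  -287.4   50.1] [ 1.799e+02 -1.000e-01  1.400e+01] F [-0.1  0.2  0.1] M [ 0.02 -0.01 -0.01] w 85.2 0.0
grip 8.56 [ 500.4 -287.1   50.1] [-180.   -0.   14.] F [-0.5  0.2  4.8] M [ 0.34  0.26 -0.02] w 26.4 78.2
up 9.18 [ 499.2 -286.5  142.8] [-1.799e+02  1.000e-01  1.400e+01] F [ 0.3  0.  -2.5] M [ 0.   -0.02 -0.02] w 26.1 79.5
over 10.28 [583.9 -18.2 142.9] [ 1.799e+02  1.000e-01 -2.200e+01] F [ 0.5 -0.  -3.6] M [-0.01  0.02 -0.01] w 26.4 79.4
 10.47 [584.7 -18.9 144.1] [180.    0.  -22.1] F [ 0.3  0.5 -2.5] M [0.01 0.05 0.04] w 26.3 79.4
```

View pics/c2.png

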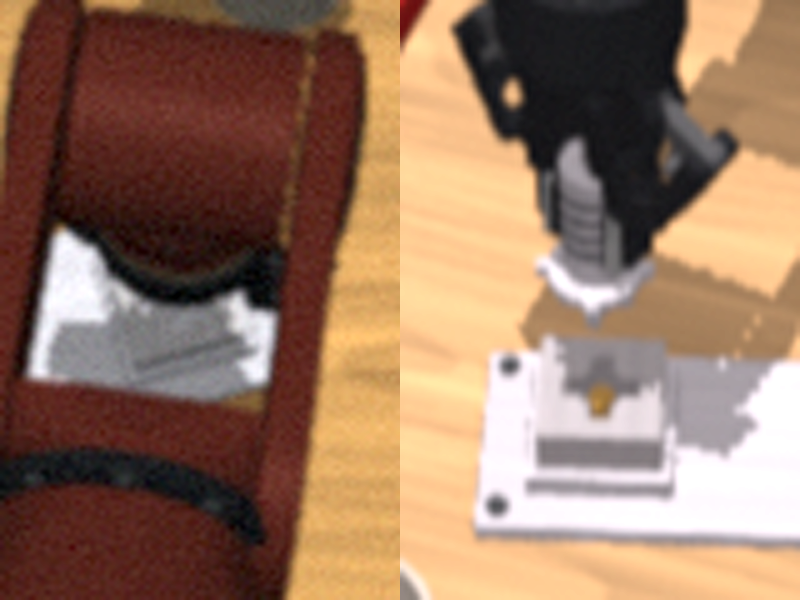

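The mast is held upright over the socket, with tabs at crop left (545,268), right (655,268) and front (595,318), which looks aligned. I'll check it with a numeric fit in the scene view, then descend under force watch.

```bash
python3 - <<'E'
from fit import *
im=cv2.imread("pics/scene1.png");r=(299,241,32,16)
v=up(im,r);h=cv2.cvtColor(v,cv2.COLOR_BGR2HSV)
m=((h[...,1]<60)&(h[...,2]>75)).astype(np.uint8)
n,l,s,_=cv2.connectedComponentsWithStats(m);m=(l==1+np.argmax(s[1:,4])).astype(np.uint8)
P=[q+[0,0,106.] for q in MAST+[box(-16,16,-3,3,1,20),box(-3,3,-16,16,1,20)]]
for y in(.1,.27,.5):
    p,e=fit(P,{"scene":(m,r)},[584.7,-18.9,y],(3,3,.15));print(np.round([*p[:2],np.degrees(p[2])],2),round(e,3))
th=np.radians(195.5);print("socket by scene",565.77-70*np.sin(th),49.11+70*np.cos(th))
s=sil(P,p,"scene",r)
for q,c in((s,(0,0,255)),(m,(0,255,0))):
    cs,_=cv2.findContours(q,0,1);cv2.drawContours(v,cs,-1,c,1)
cv2.imwrite("pics/f2.png",cv2.resize(v,None,fx=4,fy=4))
E
```

```text
[584.25 -20.08  14.43] 0.202
[583.87 -20.34  13.13] 0.2
[584.44 -20.2   14.99] 0.202
socket by scene 584.476686325478 -18.344131724603614
```

View pics/f2.png

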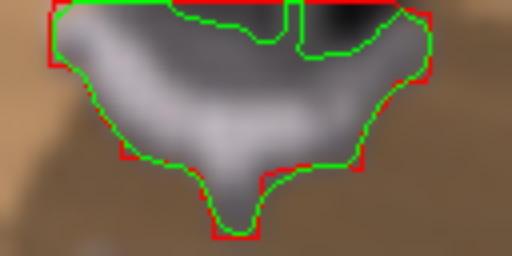

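```bash
python3 - <<'E'
from cfg import *
p=S+[0,1.6];A=[180,0,-21]
move_l([*p,100],A,speed=100); wait(.2); st()
for z in(88,85,82.5): move_l([*p,z],speed=30); wait(.15); st(z)
E
```

```text
11.37 [585.7 -16.1 101.1] [-1.8e+02 -1.0e-01 -2.1e+01] F [ 1.1  0.1 -3.1] M [ 0.02  0.01 -0.02] w 26.1 79.4
88 12.07 [584.9 -16.   88.1] [-180.   -0.  -21.] F [-1.  -0.9 -2.2] M [ 0.01 -0.01 -0.  ] w 26.3 79.4
85 12.47 [584.8 -16.   85. ] [180.   0. -21.] F [-0.3  0.4 -2.4] M [ 0.02 -0.02  0.01] w 26.6 79.4
82.5 12.87 [584.7 -16.   82.5] [180.   0. -21.] F [-0.4  0.3 -2.9] M [-0.06 -0.01  0.01] w 26.4 79.5
```

```bash
python3 - <<'E'
from cfg import *
p=S+[0,1.6]
for z in(79,76,73,70,68):
    move_l([*p,z],speed=40); wait(.1); o=st(z)
    if o["wrist_force"][2]>22 or np.hypot(*o["wrist_force"][:2])>12: break
E
```

```text
79 13.22 [585.2 -16.1  79.7] [-180.   -0.  -21.] F [-1.1 -0.7  2.6] M [0.03 0.26 0.02] w 26.5 79.6
76 13.57 [585.2 -16.1  76.4] [-1.8e+02 -1.0e-01 -2.1e+01] F [-0.6 -0.3  3.3] M [0.05 0.16 0.04] w 26.4 79.7
73 13.92 [585.2 -16.1  73.3] [-180.   -0.  -21.] F [ 0.  -0.6  3.8] M [ 0.01  0.07 -0.  ] w 26.4 79.8
70 14.27 [585.2 -16.1  70.4] [-180.   -0.  -21.] F [-0.5 -0.1  4.6] M [-0.01  0.1   0.02] w 26.5 79.9
68 14.62 [585.2 -16.   68.4] [-180.   -0.  -21.] F [0.5 0.3 5.1] M [ 0.03  0.05 -0.01] w 26.4 80.8
```

The plunger spring is being followed cleanly. I'll press on until the collar seats.

```bash
python3 - <<'E'
from cfg import *
import cv2
p=S+[0,1.6]
for z in(66.5,65,63.5,62):
    move_l([*p,z],speed=30); wait(.15); o=st(z)
    if o["wrist_force"][2]>16: break
wait(.4);st("held")
i=get_image("scene")[200:320,270:430,::-1]
cv2.imwrite("pics/end.png",np.clip(cv2.resize(i,None,fx=5,fy=5,interpolation=cv2.INTER_CUBIC)*1.4,0,255).astype(np.uint8))
E
```

```text
66.5 15.02 [585.3 -16.1  68.2] [-180.   -0.  -21.] F [-2.8 -0.1 11.9] M [0.05 0.55 0.01] w 26.3 81.3
65 15.42 [585.4 -16.1  68.2] [180.  -0. -21.] F [-6.   1.7 18.3] M [ 0.05  1.05 -0.09] w 26.3 82.1
held 15.82 [585.4 -16.1  68.2] [180.  -0. -21.] F [-6.2  1.5 18.6] M [ 0.01  1.1  -0.08] w 26.7 82.1
```

View pics/end.png

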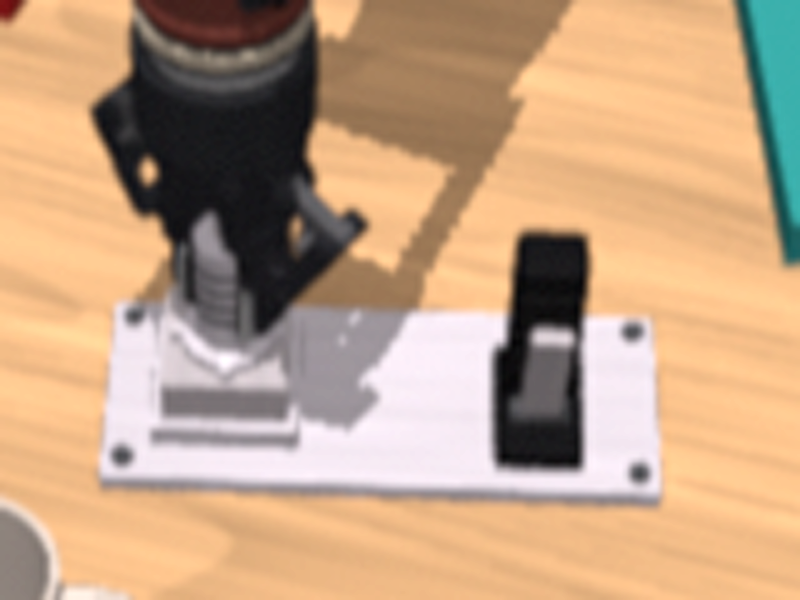

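The collar sits flat on the housing at crop (228,355), TCP stopped at z 68.2 against the predicted 68.1, and force rises on hard contact. The trigger has sprung out. Handing in.

```bash
python3 -c "
from station import *
print(sign_off())"
```

```text
the job is handed in; nothing more can be done
None
```

I squeezed the trigger to its stop and it sprang back. The splined mast is fully home in the socket, collar seated, and still gripped and pressed down with about 19 N at the wrist. The job is handed in (about 16 s of the 42 s); no verdict was returned.

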